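# Slant a mounting rail out of a half-covered transport case and hold it up

## Robot

A 6-joint arm with a two-finger parallel gripper is mounted at the origin on the work surface. World frame = base frame: x ahead of the robot, y to its left, z up, the work surface at z = 0. Lengths are in m, angles in rad, forces in N, time in s.
With the tool pointing down it reaches from about 0.3 to 0.875 m from the base axis. Payload 6.4 kg.
Tool frame: the origin (TCP) lies at the very end of the fingers, on their centre line; the grasp point (between the pads) lies 19 mm behind it; z points along the fingers, y is the direction in which the jaws open and shut (so a half turn about z gives the same grasp; the last joint's range is limited). The gripper opens to 85 mm and grips with 20 to 120 N. Pads are 22 mm wide; open, the fingers measure 114 mm over their backs; the gripper's body (76 mm by 85 mm) begins 54 mm behind the grasp point. The pads swing forward as they close: fully open they stand 13 mm farther back than shut.
Start: joints at [0.943, 0.181, 1.607, -0, 1.354, -0.206], TCP at [0.235, 0.525, 0.231] pointing down, gripper open.
Joint ranges: [-2.99, 2.99], [-0.89, 2.07], [0.3, 2.58], [-1.14, 4.28], [0, 2.63], [-3.12, 3.12]. Speed limits (rad/s): [2.57, 2.57, 3.01, 3.14, 3.14, 3.14].

## Interface

Orientations are given as a unit quaternion [w, x, y, z].
In Python, from bench import telemetry, imaging, ctrl gives the robot as it stands.
- The arm moves only by the shell command python3 -m pendant 'ROWS' [OPENING]. ROWS is JSON, a list that holds one entry, the list of rows, each a list of 6 numbers: the shift along the tool's x, y, z in units of 200 mm (1.0 is 200 mm), then the turn, a rotation vector about the tool's x, y, z in units of pi rad (1.0 is pi rad). In form: [[[tx, ty, tz, rx, ry, rz], ...]]. A call has 1 to 12 rows; each row shifts and turns the pose as measured when the row begins, along the tool's axes as they then stand; what a row does not reach is not made up. A row lasts 1/8 s, in which the tool goes at most 62.5 mm and 10.7 degrees, less where a joint would pass 70% of its speed; a pose out of reach is approached as far as the arm can. A call with a number of a shift or a turn outside -1 to 1 is refused whole. A call with a gripper value outside its range is refused whole. OPENING is the closure, from 0 (fully open) to 1 (shut), set as the call begins (- or left out, the last holds). The fingers move at their own pace and stop on an object; the grip force is fixed at half the most. Time passes only in rows, so rows that do not move let the fingers close. It gives the time, the measured TCP pose, the force and the opening at its end, in the units of the state.
- telemetry.get_obs(): the state, without advancing time (a new reading comes with each control period).
- imaging.camera(name): name is "scene" or "top" or "wrist"; returns a dict with "pixels" (420x560x3 uint8, blue, green, red), "vfov" (degrees; the focal length in pixels is half the picture's height over the tangent of half this angle, whatever the lens; pixels are square), "cx", "cy" (the principal point, pixels), "distortion" ([k1, k2, p1, p2, k3] as OpenCV has them; the pictures are not rectified), "R" (3x3) and "t" (3): a world point X has camera coordinates R X + t. Camera axes: x right, y down, z forward; pixel columns grow to the right and rows downward; lengths in m; the calibration is good to about 2 mm. A picture is of the moment at which its call begins. There is no depth.
- ctrl.hand_in(): hands the job in, once; it reports no verdict.
The state is a dict: "time_s": time; "q": joint angles; "dq": joint speeds; "joint_efforts": joint torques, N m; "eef_pos": TCP position; "eef_rot": TCP orientation; "wrist_force": force on the tool from outside, world axes, zero at the start; "torque": the same for the moment, N m; "opening": opening from 0.0 (shut) to 1.0 (fully open).
Only numpy, scipy, OpenCV 4.12 (cv2) and the standard library are available. Lean on these libraries where they do the work, as an engineer would, in place of code of your own. Each camera call takes 0.05 s, during which the arm holds its last target.

## Task

In the steel transport case on the packing bench a slotted mounting rail lies under both end covers and is longer than the opening between them. Bring it out at a slant - slide it well under the deeper cover, raise its other end through the opening, and draw it out - then hold it level in the gripper, about a hand's breadth above the case and over its opening, and finish while still holding it there. Leave the carton, the valve and the wrench beside the case where they are.

Things in the scene. Friction and masses are not known exactly. Their poses are not given: they have to be found in the camera images.
- case: Grey steel transport case fixed to the bench, 210 (x, across) x 430 (y, along) x 80 mm high, walls 5 mm; its y is within 0.5 rad of world y. Origin: on its underside, below the middle of the top opening. Inside: x -100..100, y -185..235 mm, plywood floor at z 6. Fixed covers, underside z 76, top z 80 mm: the deeper over y 105..235, the shorter over y -185..-105 mm.
- rail: Straight rigid steel mounting rail, 310 mm long (y), 24 wide (x), 24 high (z), dark slots along its top, 0.3 to 0.55 kg, balanced at its middle. Origin: centre of its underside. Starts flat on the case's floor, its y within 0.08 rad of the case's y, both ends under the covers, its middle in the opening. Grip it across its width, from above.
- rail_end_deep (a point): Centre of the rail's +y end face (155 mm from its middle, 12 mm above its underside), the end that starts under the deeper cover.
- rail_end_short (a point): Centre of the rail's -y end face (155 mm from its middle, 12 mm above its underside), the end that starts under the shorter cover.
- opening (a point): Middle of the case's top opening, level with the covers' top (80 mm above the bench). The opening is 210 mm along case y, 200 mm across; beside it the side walls are cut down to 62 mm. Only the deeper end has room: with 100 to 115 mm of rail backed under that cover, the other end can rise past the shorter cover at a slant of 15 to 20 degrees.
- carton: Bystander: closed cardboard carton 80 x 120 x 70 mm with a paper tape band on top, standing beyond the case. Origin: centre of its underside.
- valve: Bystander: brass ball valve about 50 mm long, 54 mm high, with a flat steel lever, beyond the case. Origin: centre of its underside.
- wrench: Bystander: steel wrench lying flat on the bench off the case's shorter-cover end. Origin: under its middle.

How it is judged:
By the outcome, as a careful person would: the job done as asked, in the order asked, and still so for the second after the job is handed in, while the arm keeps its last pose, push and grip.
It also fails if it takes over 42 s, if anything falls off the work surface, if the arm or the gripper's body presses on something with over 40 N, if the wrist force passes 120 N, or if a joint passes its speed limit or range.

## Working session

There is one attempt and no reset: what is moved stays moved. The work goes in short steps, Python scripts to look and compute and a shell command to move; the robot and the scene stay as the last step left them, time stands still between calls to the robot, and variables do not carry over. Pictures are saved under pics/ and viewed, and the job is handed in when it is done.

```bash
ls; mkdir -p pics
cat > h.py <<'E'
import numpy as np, cv2
from bench import telemetry, imaging, ctrl
def snap(n,f):
    c=imaging.camera(n); cv2.imwrite(f'pics/{f}.png',c['pixels']); 
    np.savez(f'pics/{f}.npz',**{k:np.array(c[k]) for k in c}); return c
def load(f): return np.load(f'pics/{f}.npz')
def K(c):
    h=c['pixels'].shape[0]; f=h/2/np.tan(np.radians(float(c['vfov']))/2)
    return np.array([[f,0,float(c['cx'])],[0,f,float(c['cy'])],[0,0,1]])
def px2z(c,uv,z):
    p=cv2.undistortPoints(np.array(uv,float).reshape(-1,1,2),K(c),np.array(c['distortion'],float)).reshape(-1,2)
    R=np.array(c['R']);t=np.array(c['t']); o=-R.T@t
    d=np.c_[p,np.ones(len(p))]@R
    s=(np.broadcast_to(z,len(p))-o[2])/d[:,2]
    return o+d*s[:,None]
def proj(c,X):
    return cv2.projectPoints(np.array(X,float).reshape(-1,1,3),cv2.Rodrigues(np.array(c['R'],float))[0],np.array(c['t'],float),K(c),np.array(c['distortion'],float))[0].reshape(-1,2)
E
python3 - <<'E'
from h import *
for n in ['scene','top','wrist']:
    c=snap(n,n+'0'); print(n,c['vfov'],c['distortion'],-np.array(c['R']).T@c['t'])
o=telemetry.get_obs();print(o)
E
```

```text
pics
scene 50.9286903965002 [-0.08404987  0.          0.          0.          0.        ] [1.12552868 0.12737019 0.81951266]
top 57.58260328169924 [-0.06301676  0.          0.          0.          0.        ] [ 0.42828987 -0.04762211  0.88564509]
wrist 59.910058318612805 [0.01779373 0.         0.         0.         0.        ] [0.16183248 0.55630581 0.37307305]
{'time_s': 0.15, 'q': array([ 9.42712225e-01,  1.81361692e-01,  1.60778728e+00, -1.42405184e-05,
        1.35379259e+00, -2.06294514e-01]), 'dq': array([ 0.00024552, -0.00039789, -0.00122924, -0.00055516, -0.00320052,
       -0.00056093]), 'joint_efforts': array([ 9.01578296e-04, -4.45261788e+01, -3.51689279e+01, -3.57805984e-04,
        5.90313735e-03,  6.03026024e-05]), 'eef_pos': array([0.23513125, 0.52426047, 0.23059166]), 'eef_rot': array([-2.66927711e-04,  2.09333401e-01,  9.77844094e-01, -6.19424035e-04]), 'wrist_force': array([ 0.21501628,  0.80256105, -0.32901354]), 'torque': array([ 0.03031474, -0.00178764,  0.00568523]), 'opening': 0.9975865833375803}
```

View pics/top0.png

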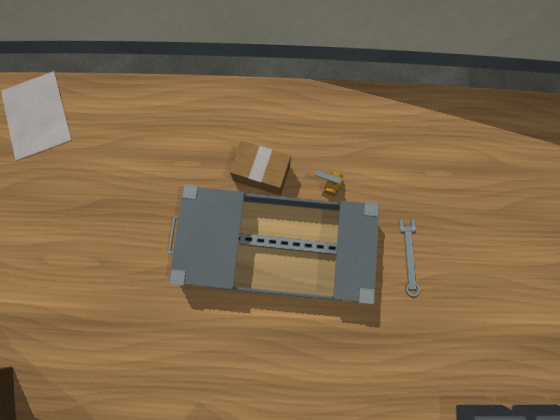

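View pics/scene0.png

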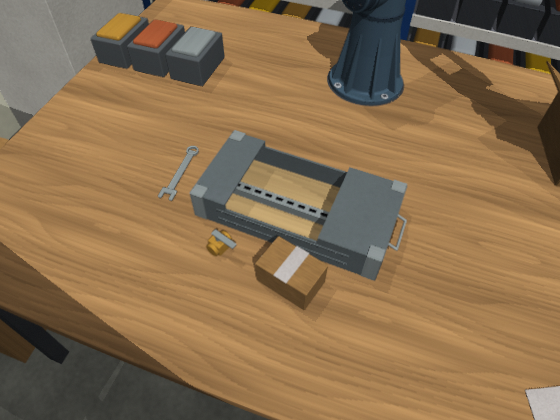

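The top view shows the case at about (175–380, 185–303), with the deeper cover on the left and the rail running from (240,239) to (337,247). I'll enlarge the crop.

Run:
```python
from h import *
im=cv2.imread('pics/top0.png')
cv2.imwrite('pics/top0c.png',cv2.resize(im[170:315,160:390],None,fx=3.4,fy=3.4,interpolation=cv2.INTER_CUBIC))
```

```text
(no output)
```

View pics/top0c.png

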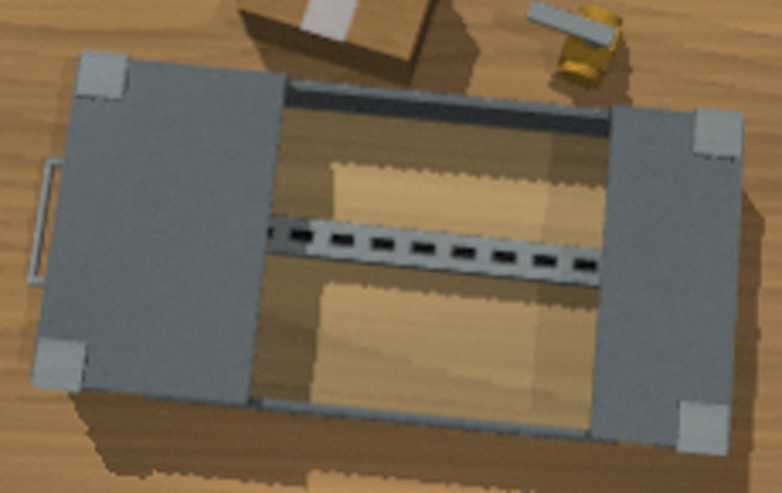

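```bash
cat > fit.py <<'E'
from h import *
from scipy.optimize import least_squares
c=load('top0')
cr=lambda P:np.array(P,float)/3.4+[160,170]-0.35
uv=cr([(80,52),(287,75),(248,403),(33,385),(611,107),(743,112),(727,455),(592,437)])
L=np.array([(105,240),(105,105),(-105,105),(-105,240),(105,-105),(105,-190),(-105,-190),(-105,-105)])/1e3
W=px2z(c,uv,.08)[:,:2]
R2=lambda a:np.array([[np.cos(a),-np.sin(a)],[np.sin(a),np.cos(a)]])
f=lambda p:(L@R2(p[2]).T+p[:2]-W).ravel()
s=least_squares(f,[.43,-.05,0]);print(s.x,(s.fun.reshape(-1,2)*1e3).round(1).tolist())
p=s.x
tocase=lambda X:(np.array(X)[...,:2]-p[:2])@R2(p[2])
toworld=lambda X:np.array(X)@R2(p[2]).T+p[:2]
if __name__=='__main__':
    e=px2z(c,cr([(290,219),(595,250),(290,254),(595,284)]),.03)
    print(e[:,:2].round(4).tolist()); print((tocase(e)*1e3).round(1).tolist())
    print((tocase(px2z(c,cr([(302,236),(342,240),(382,244),(423,248),(464,252),(504,257),(545,261),(585,265)]),.03))*1e3).round(1).tolist())
E
python3 fit.py
```

```text
[ 0.53210132 -0.06017268 -0.05583697] [[-1.8, 0.5], [0.8, 0.4], [-1.3, 0.1], [1.1, 2.0], [2.0, -1.3], [-3.0, -1.2], [2.7, -1.3], [-0.6, 0.9]]
[[0.5564, 0.036], [0.5435, -0.1673], [0.533, 0.0347], [0.5209, -0.1676]]
[[18.9, 97.4], [17.4, -106.3], [-4.4, 94.8], [-5.2, -107.9]]
[[8.3, 88.2], [8.2, 61.5], [8.0, 34.8], [7.9, 7.5], [7.9, -19.8], [7.0, -46.5], [6.9, -73.8], [6.8, -100.4]]
```

View pics/wrist0.png

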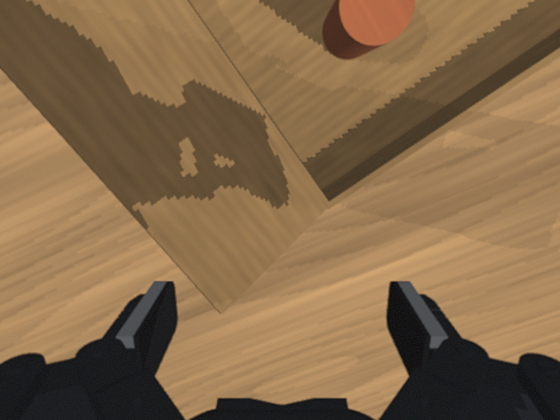

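Case at (0.532, −0.060), yaw −0.056; the rail runs along case x ≈ +7 mm. Next I'll work out the move to above the rail at case y ≈ −25.

```bash
cat > go.py <<'E'
from fit import *
from scipy.spatial.transform import Rotation as Ro
def pose():
    o=telemetry.get_obs(); q=o['eef_rot']; return o['eef_pos'],Ro.from_quat([q[1],q[2],q[3],q[0]]),o
def rot(slant=0,yaw=-.064):
    # slant>0: short end raised. tool x along rail +y
    x=np.array([-np.sin(yaw)*np.cos(slant),np.cos(yaw)*np.cos(slant),-np.sin(slant)])
    y=np.array([np.cos(yaw),np.sin(yaw),0]); z=np.cross(x,y)
    return Ro.from_matrix(np.c_[x,y,z])
def delta(case_xy,z,slant=0,yaw=-.064):
    P,R,o=pose(); T=np.r_[toworld(np.array(case_xy)/1e3),z]
    d=R.inv().apply(T-P)/.2; r=(R.inv()*rot(slant,yaw)).as_rotvec()/np.pi
    print('TCP case mm',(tocase(P)*1e3).round(1),P[2].round(4),'d',d.round(3),'r',r.round(4),'| in target frame d',(rot(slant,yaw).inv().apply(T-P)/.2).round(3))
E
python3 -c "
from go import *
delta((7.4,-25),.231)"
```

```text
[ 0.53210132 -0.06017268 -0.05583697] [[-1.8, 0.5], [0.8, 0.4], [-1.3, 0.1], [1.1, 2.0], [2.0, -1.3], [-3.0, -1.2], [2.7, -1.3], [-0.6, 0.9]]
TCP case mm [-329.1  566.9] 0.2306 d [-2.63  -2.162  0.   ] r [-4.000e-04  2.000e-04  3.861e-01] | in target frame d [-2.946e+00  1.707e+00 -2.000e-03]
```

```bash
python3 -m pendant '[[[-0.219,-0.18,0,0,0,0],[-0.219,-0.18,0,0,0,0],[-0.219,-0.18,0,0,0,0],[-0.219,-0.18,0,0,0,0],[-0.219,-0.18,0,0,0,0],[-0.219,-0.18,0,0,0,0],[-0.219,-0.18,0,0,0,0],[-0.219,-0.18,0,0,0,0],[-0.219,-0.18,0,0,0,0],[-0.219,-0.18,0,0,0,0],[-0.219,-0.18,0,0,0,0],[-0.219,-0.18,0,0,0,0]]]' 0
python3 -m pendant '[[[0,0,0,0,0,0.055],[0,0,0,0,0,0.055],[0,0,0,0,0,0.055],[0,0,0,0,0,0.055],[0,0,0,0,0,0.055],[0,0,0,0,0,0.055],[0,0,0,0,0,0.055]]]'
python3 -c "
from go import *
delta((7.4,-25),.231); print(pose()[2]['q'])"
```

```text
time_s: 1.65
eef_pos: [0.5453, -0.1004, 0.2294]
eef_rot: [0.0, 0.206, 0.979, -0.0]
wrist_force: [-0.6, 0.9, 0.9]
opening: 1.001
time_s: 2.52
eef_pos: [0.5449, -0.1055, 0.2259]
eef_rot: [-0.002, 0.741, 0.671, -0.001]
wrist_force: [0.7, 0.0, -0.3]
opening: 0.997
[ 0.53210132 -0.06017268 -0.05583697] [[-1.8, 0.5], [0.8, 0.4], [-1.3, 0.1], [1.1, 2.0], [2.0, -1.3], [-3.0, -1.2], [2.7, -1.3], [-0.6, 0.9]]
TCP case mm [ 15.3 -44.5] 0.2259 d [ 0.096 -0.044 -0.025] r [-0.0016 -0.0003 -0.0112] | in target frame d [ 0.097 -0.04  -0.025]
[-4.04636330e-01  1.44883778e-01  1.65935044e+00 -8.13954872e-04
  1.34242260e+00 -3.05379749e-01]
```

```bash
sed -i 's/^s=least_squares(f,\(.*\));print.*/s=least_squares(f,\1)/' fit.py
python3 -m pendant '[[[0.096,-0.044,0.1,0,0,-0.011],[0,0,0.2,0,0,0],[0,0,0.15,0,0,0],[0,0,0,0,0,0]]]'
python3 - <<'E'
from go import *
delta((7.4,-25),.012)
c=snap('wrist','wrist1');snap('top','top1')
E
```

```text
time_s: 3.02
eef_pos: [0.5372, -0.0847, 0.1336]
eef_rot: [-0.002, 0.73, 0.683, -0.001]
wrist_force: [0.5, 0.7, 0.1]
opening: 1.001
TCP case mm [  6.5 -24.3] 0.1336 d [-0.004  0.008  0.608] r [-0.0016 -0.0003 -0.0006] | in target frame d [-0.004  0.005  0.608]
```

View pics/wrist1.png

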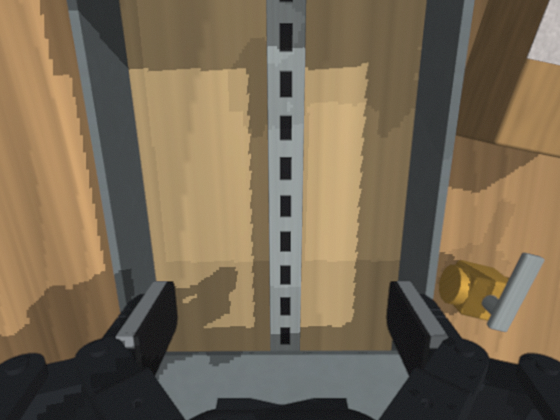

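View pics/top1.png

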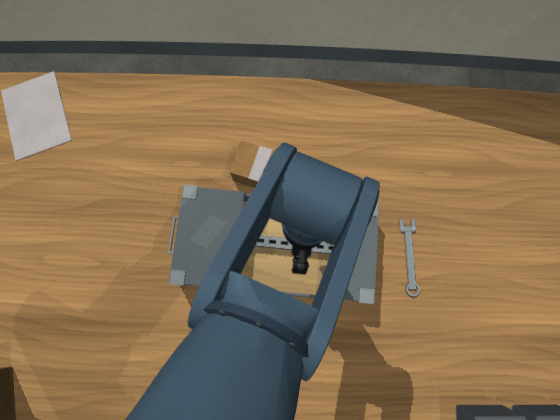

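The wrist picture shows the rail at column ≈286 running between the fingertips (175 and 390), so it is centred to within about 1 mm. Short cover edge is at row ≈352. Descending.

```bash
python3 -m pendant '[[[0,0.006,0.25,0.0016,0,0],[0,0,0.25,0,0,0],[0,0,0.09,0,0,0],[0,0,0,0,0,0]]]'
python3 - <<'E'
from go import *
delta((7.4,-25),.009)
E
```

```text
time_s: 3.62
eef_pos: [0.5484, -0.0891, 0.0247]
eef_rot: [0.006, 0.73, 0.683, 0.001]
wrist_force: [0.6, -0.7, 0.3]
opening: 0.996
TCP case mm [ 17.8 -27.9] 0.0247 d [ 0.015 -0.053  0.078] r [ 0.0033  0.0018 -0.0007] | in target frame d [ 0.014 -0.052  0.078]
```

```bash
python3 -m pendant '[[[0.015,-0.052,0.0,0.0033,0.0018,0],[0,0,0,0,0,0]]]'
python3 - <<'E'
from go import *
delta((7.4,-25),.009)
c=snap('wrist','wrist2')
E
```

```text
time_s: 3.88
eef_pos: [0.54, -0.086, 0.0282]
eef_rot: [0.002, 0.73, 0.683, 0.001]
wrist_force: [0.5, -0.6, -0.1]
opening: 0.998
TCP case mm [  9.3 -25.4] 0.0282 d [ 0.002 -0.01   0.096] r [ 0.0013  0.0004 -0.0006] | in target frame d [ 0.002 -0.009  0.096]
```

View pics/wrist2.png

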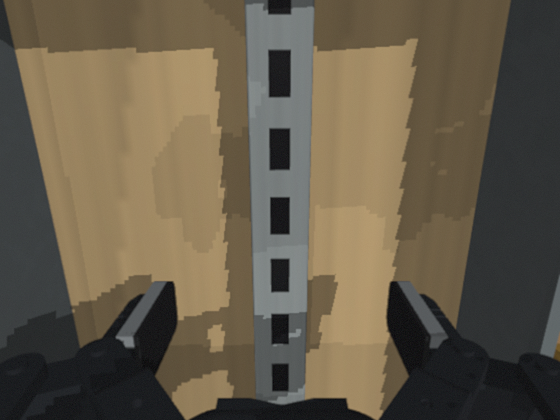

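Rail at columns 253–308 near the fingers, centred at 281. Finishing the descent.

```bash
python3 -m pendant '[[[0,0,0.05,0.001,0,0],[0,0,0.04,0,0,0],[0,0,0,0,0,0]]]'
python3 - <<'E'
from go import *
delta((8.8,-25),.009);print(pose()[2]['wrist_force'])
E
```

```text
time_s: 4.3
eef_pos: [0.5418, -0.0868, 0.0107]
eef_rot: [0.003, 0.73, 0.683, 0.001]
wrist_force: [-0.1, -0.2, -0.1]
opening: 0.995
TCP case mm [ 11.2 -26. ] 0.0107 d [ 0.005 -0.012  0.008] r [ 0.0015  0.0008 -0.0006] | in target frame d [ 0.005 -0.012  0.009]
[-0.12682384 -0.18648271 -0.09208342]
```

Correct slightly, then close.

```bash
python3 -m pendant '[[[0,-0.012,0.008,0.0015,0.0008,0],[0,0,0,0,0,0]]]'
python3 -m pendant '[[[0,0,0,0,0,0],[0,0,0,0,0,0],[0,0,0,0,0,0],[0,0,0,0,0,0],[0,0,0,0,0,0],[0,0,0,0,0,0]]]' 1
python3 - <<'E'
from go import *
delta((8.8,-25),.009);print(pose()[2]['wrist_force'],pose()[2]['opening'])
c=snap('wrist','wrist3')
E
```

```text
time_s: 4.55
eef_pos: [0.5391, -0.0865, 0.0086]
eef_rot: [-0.001, 0.73, 0.683, -0.0]
wrist_force: [-0.7, 0.7, -0.2]
opening: 0.998
time_s: 5.3
eef_pos: [0.5395, -0.0867, 0.0092]
eef_rot: [-0.0, 0.73, 0.683, -0.0]
wrist_force: [0.3, 0.4, 0.2]
opening: 0.264
TCP case mm [  8.8 -26.1] 0.0092 d [ 0.006 -0.     0.001] r [-0.0001 -0.     -0.0006] | in target frame d [ 0.006 -0.     0.001]
[0.34213991 0.35982315 0.21536296] 0.2638848671256302
```

View pics/wrist3.png

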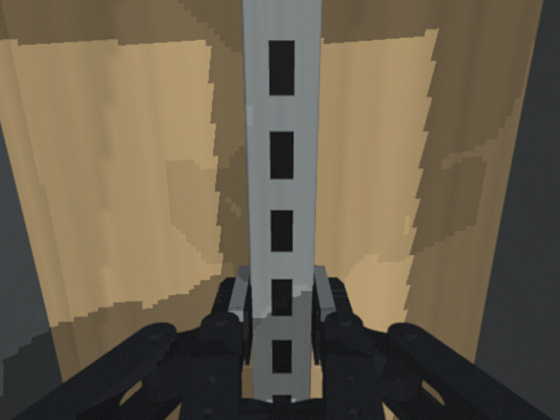

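```bash
python3 -m pendant '[[[0,0,-0.02,0,0,0],[0,0,-0.02,0,0,0],[0.05,0,0,0,0,0],[0.05,0,0,0,0,0],[0.05,0,0,0,0,0],[0,0,0,0,0,0]]]'
python3 - <<'E'
from go import *
delta((8.8,5),.017);print(pose()[2]['wrist_force'],pose()[2]['opening'])
snap('wrist','wrist4')
c=snap('scene','scene4'); snap('top','top4')
im=c['pixels'][110:290,170:420]; cv2.imwrite('pics/scene4c.png',cv2.resize(im,None,fx=3.2,fy=3.2,interpolation=cv2.INTER_CUBIC))
E
```

```text
time_s: 6.1
eef_pos: [0.5401, -0.0535, 0.0164]
eef_rot: [-0.002, 0.73, 0.684, -0.001]
wrist_force: [-0.0, -0.5, -2.8]
opening: 0.262
TCP case mm [7.6 7.1] 0.0164 d [-0.01   0.006 -0.003] r [-0.001  -0.0004 -0.0004] | in target frame d [-0.01   0.006 -0.003]
[-0.02563062 -0.47080436 -2.82178867] 0.26190172684200347
```

View pics/scene4c.png

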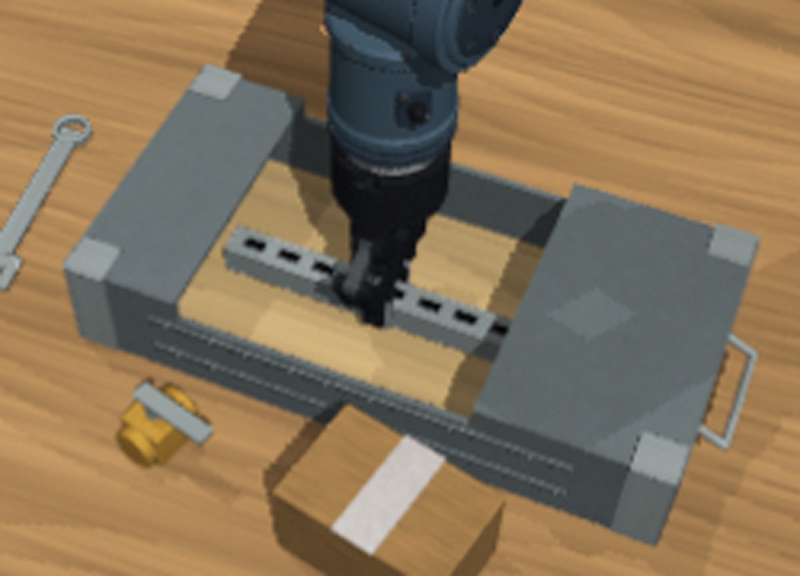

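View pics/top4.png

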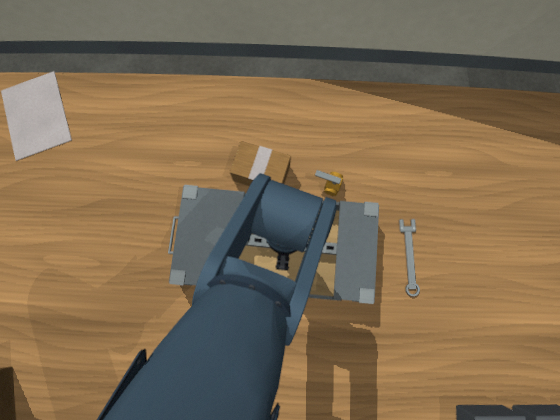

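View pics/wrist4.png

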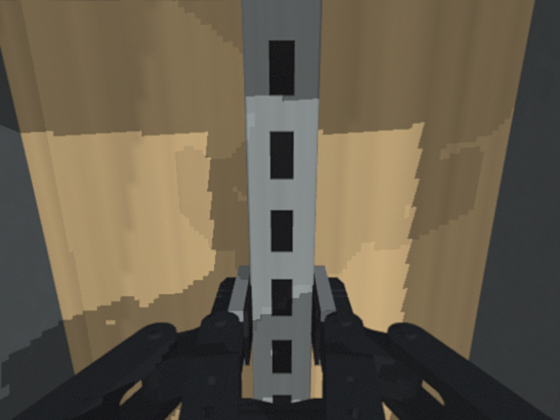

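The scene crop shows the short end already out of the short cover, with its top edge from (240,228) to about (226,253). I'll measure it.

Run:
```python
from go import *
c=load('scene4'); 
im=c['pixels'][165:215,225:295]; cv2.imwrite('pics/s4d.png',cv2.resize(im,None,fx=10,fy=10,interpolation=cv2.INTER_CUBIC))
f=lambda P:np.array(P,float)/3.2+[170,110]
print((tocase(px2z(c,f([(242,228),(227,250)]),.0375))*1e3).round(1))
# calib check: short cover inner edge corners
print((tocase(px2z(c,f([(303,100),(178,302)]),.08))*1e3).round(1))
```

```text
[[  -2.  -111.5]
 [  21.  -112.3]]
[[-100.6 -106.6]
 [ 104.3 -104.2]]
```

View pics/s4d.png

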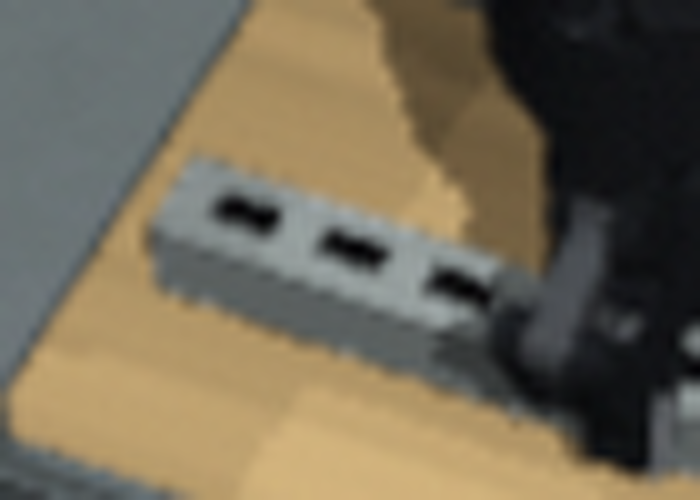

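Short end is at case y ≈ −112, so the deep end is at ≈ 198, about 93 mm under the cover. I'll slide another 14 mm, to about 107 mm.

```bash
python3 -m pendant '[[[0.035,0.003,0,0,0,0],[0.033,0.003,0,0,0,0],[0,0,0,0,0,0],[0,0,0,0,0,0]]]'
python3 - <<'E'
from go import *
delta((8.3,22),.0155);print(pose()[2]['wrist_force'],pose()[2]['opening'])
c=snap('scene','scene5')
im=c['pixels'][165:215,225:295]; cv2.imwrite('pics/s5d.png',cv2.resize(im,None,fx=10,fy=10,interpolation=cv2.INTER_CUBIC))
E
```

```text
time_s: 6.75
eef_pos: [0.5427, -0.0407, 0.0166]
eef_rot: [-0.001, 0.73, 0.683, -0.001]
wrist_force: [0.8, 0.0, -3.3]
opening: 0.268
TCP case mm [ 9.5 20. ] 0.0166 d [ 0.01  -0.006  0.005] r [-0.0008 -0.0002 -0.001 ] | in target frame d [ 0.01  -0.006  0.005]
[ 0.82009211  0.03870415 -3.34461184] 0.2677210923031824
```

View pics/s5d.png

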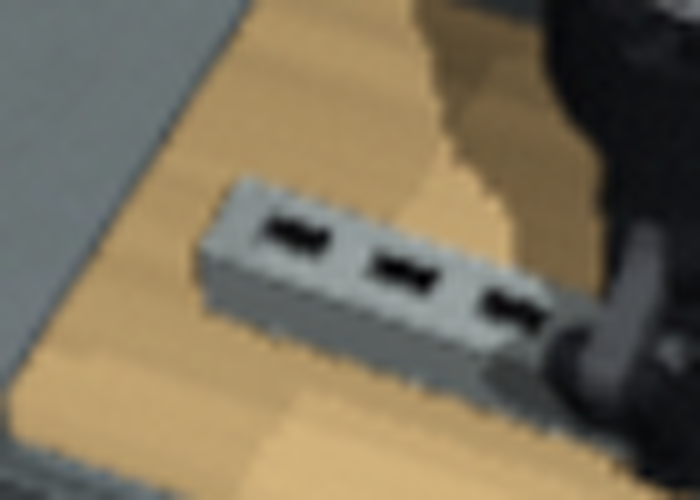

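The end has moved clear as expected (edge at (240,178)–(200,245)), so about 106 mm is under the deep cover. Raising the short end while pivoting about the deep end.

```bash
python3 -m pendant '[[[0.01,-0.003,-0.055,0,-0.0185,0],[0.003,0,-0.055,0,-0.0185,0],[0,0,0,0,0,0]]]'
cat > chk.py <<'E'
from go import *
def chk():
    P,R,o=pose(); Rm=R.as_matrix()
    x=Rm[:,0]; print('slant',np.degrees(-np.arcsin(x[2])).round(2),'roll',np.degrees(np.arcsin(Rm[2,1])).round(2))
    for n,v in dict(deepbot=(.191,0,.003),deeptop=(.191,0,-.021),shortbot=(-.119,0,.003),mid=(.036,0,.003)).items():
        W=P+R.apply(v); print(n,(tocase(W)*1e3).round(1),(W[2]*1e3).round(1))
    print('TCP',(tocase(P)*1e3).round(1),P[2].round(4),'F',o['wrist_force'].round(1),'T',o['torque'].round(2),o['opening'].round(3),o['time_s'])
E
python3 -c "
from chk import *
chk()"
```

```text
time_s: 7.18
eef_pos: [0.5421, -0.0381, 0.0388]
eef_rot: [0.039, 0.73, 0.681, -0.044]
wrist_force: [0.6, -0.1, -3.0]
opening: 0.27
slant 6.76 roll -0.16
deepbot [ 11.1 211.9] 13.3
deeptop [ 11.2 214.7] 37.1
shortbot [  7.3 -96. ] 49.8
mid [ 9.2 58. ] 31.6Traceback (most recent call last):
  File "<string>", line 3, in <module>
    chk()
    ~~~^^
  File "chk.py", line 7, in chk
    print('TCP',(tocase(P)*1e3).round(1),P[2].round(4),'F',o['wrist_force'].round(1),'T',o['torque'].round(2),o['opening'].round(3),o['time_s'])
                                                                                                              ^^^^^^^^^^^^^^^^^^
AttributeError: 'float' object has no attribute 'round'
```

```bash
sed -i "s/o\['opening'\].round(3)/o['opening']/" chk.py
python3 -m pendant '[[[0,0,-0.045,0.0005,-0.0185,0],[0,0,-0.05,0,-0.0185,0],[0,0,0,0,0,0]]]'
python3 - <<'E'
from chk import *
chk()
c=snap('scene','scene6')
im=c['pixels'][110:290,170:420]; cv2.imwrite('pics/scene6c.png',cv2.resize(im,None,fx=3.2,fy=3.2,interpolation=cv2.INTER_CUBIC))
E
```

```text
time_s: 7.55
eef_pos: [0.5415, -0.036, 0.0565]
eef_rot: [0.077, 0.726, 0.678, -0.087]
wrist_force: [-1.1, 0.2, -2.6]
opening: 0.265
slant 13.34 roll -0.38
deepbot [ 10.4 209.8] 9.5
deeptop [ 10.6 215.4] 32.8
shortbot [  6.5 -91.8] 81.0
mid [ 8.5 59. ] 45.2
TCP [ 8.1 24.7] 0.0565 F [-1.1  0.2 -2.6] T [ 0.12  0.07 -0.01] 0.2645841545946679 7.55
```

View pics/scene6c.png

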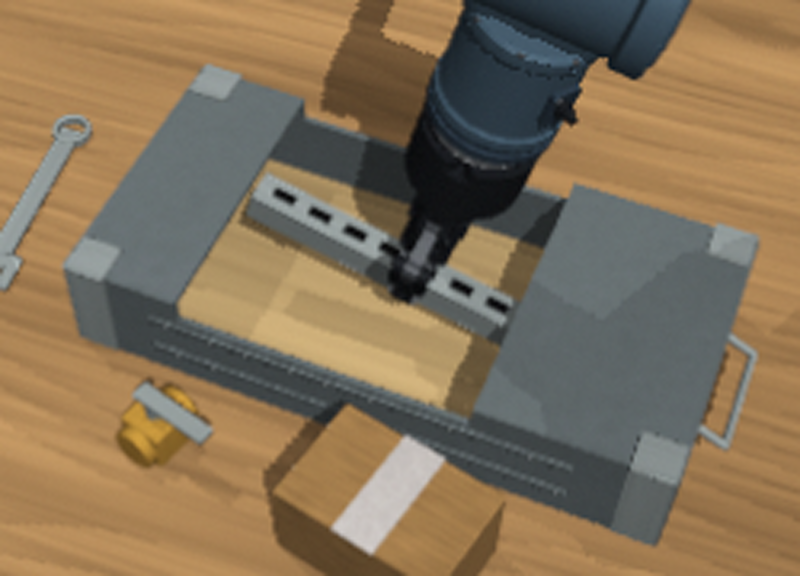

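```bash
python3 -m pendant '[[[0,0,-0.05,0.001,-0.02,0],[0,0,0,0.001,0,0]]]'
cat >> chk.py <<'E'
def over(name,crop=(110,290,170,420),k=3.2):
    P,R,o=pose(); c=snap('scene',name)
    im=c['pixels'].copy(); y0,y1,x0,x1=crop
    im=cv2.resize(im[y0:y1,x0:x1],None,fx=k,fy=k,interpolation=cv2.INTER_CUBIC)
    V=[(a,b,d) for a in(-.119,.191) for b in(-.012,.012) for d in(.003,-.021)]
    for u in proj(c,P+R.apply(V)): cv2.circle(im,tuple(int(i) for i in (u-[x0,y0])*k),3,(0,0,255),1)
    cv2.imwrite(f'pics/{name}c.png',im)
E
python3 - <<'E'
from chk import *
chk(); over('scene7')
E
```

```text
time_s: 7.85
eef_pos: [0.5405, -0.0349, 0.0644]
eef_rot: [0.093, 0.724, 0.674, -0.112]
wrist_force: [0.2, -1.2, -4.4]
opening: 0.267
slant 16.77 roll -0.92
deepbot [  9.4 207.6] 6.4
deeptop [  9.9 214.6] 29.4
shortbot [  5.3 -89.1] 95.9
mid [ 7.4 59.3] 51.1
TCP [ 7.  25.7] 0.0644 F [ 0.2 -1.2 -4.4] T [ 0.26 -0.07 -0.02] 0.26673933617844564 7.85
```

View pics/scene7c.png

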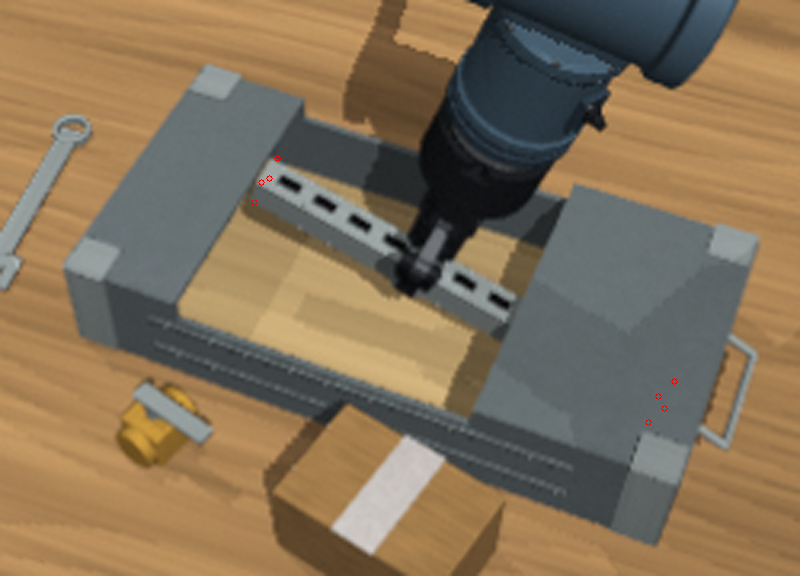

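Predicted rail corners match the picture (short end at (262–277,158–200)), so there is no slip. The short end is above the cover. Now I'll draw it out along its axis.

```bash
python3 -m pendant '[[[0,0,-0.015,-0.005,0,0],[-0.08,0,0,0,0,0],[-0.1,0,0,0,0,0],[0,0,0,0,0,0]]]'
python3 -c "
from chk import *
chk()"
```

```text
time_s: 8.4
eef_pos: [0.5367, -0.0725, 0.0769]
eef_rot: [0.097, 0.724, 0.674, -0.106]
wrist_force: [0.9, 0.3, -3.3]
opening: 0.266
slant 16.58 roll -0.14
deepbot [  8.  170.1] 19.5
deeptop [  8.2 176.9] 42.5
shortbot [   3.5 -127. ] 108.0
mid [ 5.8 21.5] 63.7
TCP [  5.3 -12.1] 0.0769 F [ 0.9  0.3 -3.3] T [0.2  0.02 0.01] 0.2656161460196081 8.4
```

```bash
python3 -m pendant '[[[-0.1,0.003,0,0,0,0],[-0.12,0.003,0,0,0,0],[-0.12,0.003,0,0,0,0],[-0.12,0,0,0,0,0],[0,0,0,0,0,0]]]'
python3 - <<'E'
from chk import *
chk(); over('scene8')
E
```

```text
time_s: 9.02
eef_pos: [0.5309, -0.1638, 0.1032]
eef_rot: [0.096, 0.725, 0.674, -0.106]
wrist_force: [0.3, 0.3, -2.2]
opening: 0.266
slant 16.44 roll -0.15
deepbot [ 7.7 78.7] 46.3
deeptop [ 7.8 85.5] 69.3
shortbot [   2.6 -218.5] 134.0
mid [  5.2 -69.9] 90.2
TCP [   4.6 -103.6] 0.1032 F [ 0.3  0.3 -2.2] T [ 0.17 -0.01 -0.02] 0.2658088314435377 9.025
```

View pics/scene8c.png

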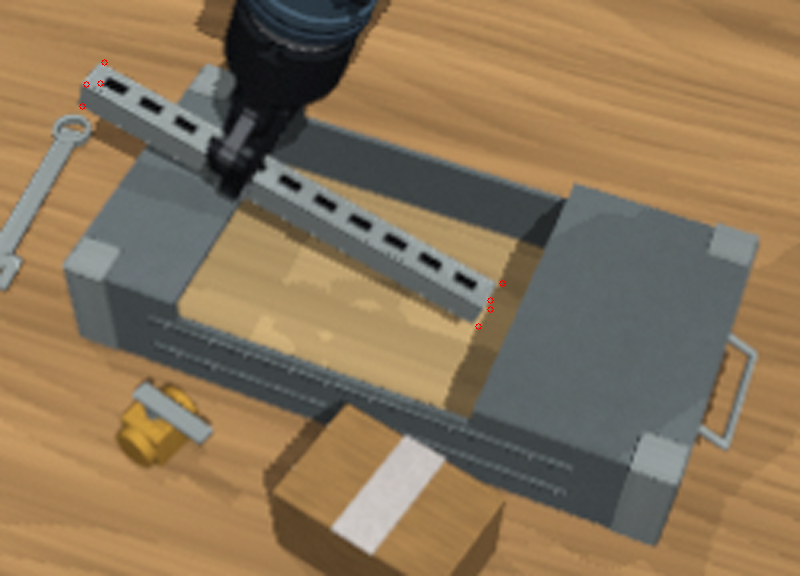

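The deep end is out of its cover (corner near (495,285), cover edge well right). Lifting straight up, then levelling.

```bash
python3 -m pendant '[[[-0.028,0,-0.096,0,0,0],[-0.028,0,-0.096,0,0,0],[-0.028,0,-0.096,0,0,0],[-0.028,0,-0.096,0,0,0],[0,0,0,0,0,0]]]'
python3 - <<'E'
from chk import *
chk(); delta((0,-36),.175)
E
```

```text
time_s: 9.7
eef_pos: [0.5289, -0.1575, 0.181]
eef_rot: [0.092, 0.724, 0.676, -0.106]
wrist_force: [1.0, -0.1, -2.8]
opening: 0.262
slant 16.11 roll -0.54
deepbot [ 4.3 85.3] 125.1
deeptop [ 4.6 92. ] 148.2
shortbot [   0.8 -212.5] 211.1
mid [  2.6 -63.6] 168.1
TCP [  2.2 -97.3] 0.181 F [ 1.  -0.1 -2.8] T [ 0.19  0.01 -0.03] 0.26235952717534566 9.7
TCP case mm [  2.2 -97.3] 0.181 d [ 0.303 -0.015 -0.056] r [-0.0033  0.0895 -0.0016] | in target frame d [ 0.307 -0.013  0.03 ]
```

```bash
python3 -m pendant '[[[0,0,0,-0.003,0.022,0],[0,0,0,0,0.022,0],[0,0,0,0,0.022,0],[0,0,0,0,0.02,0],[0,0,0,0,0,0]]]'
python3 - <<'E'
from chk import *
chk(); delta((0,-36),.175)
E
```

```text
time_s: 10.32
eef_pos: [0.5256, -0.1523, 0.1733]
eef_rot: [-0.004, 0.73, 0.684, -0.003]
wrist_force: [0.5, -0.7, -3.6]
opening: 0.265
slant -0.09 roll -0.54
deepbot [ 0.4 98.6] 170.6
deeptop [ 0.6 98.6] 194.6
shortbot [  -2.4 -211.4] 170.1
mid [ -1.  -56.4] 170.4
TCP [ -1.3 -92.4] 0.1733 F [ 0.5 -0.7 -3.6] T [-0.09  0.01  0.01] 0.26476291256147155 10.325
TCP case mm [ -1.3 -92.4] 0.1733 d [ 0.282  0.004 -0.008] r [-0.003  -0.0005 -0.0003] | in target frame d [ 0.282  0.004 -0.008]
```

```bash
python3 -m pendant '[[[0.09,0,-0.004,-0.002,0,0],[0.09,0,-0.004,-0.001,0,0],[0.09,0.004,0,0,0,0],[0,0,0,0,0,0],[0,0,0,0,0,0]]]'
python3 - <<'E'
from chk import *
chk(); delta((0,-36),.175); over('scene9',(90,280,170,420),3.1); snap('top','top9')
E
```

```text
time_s: 10.95
eef_pos: [0.5292, -0.0909, 0.1734]
eef_rot: [-0.001, 0.728, 0.685, -0.0]
wrist_force: [0.1, -0.3, -2.8]
opening: 0.27
slant -0.03 roll -0.1
deepbot [ -0.3 160.1] 170.5
deeptop [ -0.2 160.1] 194.5
shortbot [  -1.7 -149.9] 170.4
mid [-1.   5.1] 170.5
TCP [ -1.2 -30.9] 0.1734 F [ 0.1 -0.3 -2.8] T [-0.12 -0.    0.04] 0.2700692727950846 10.95
TCP case mm [ -1.2 -30.9] 0.1734 d [-0.026  0.006 -0.008] r [-0.0006 -0.0001  0.0011] | in target frame d [-0.026  0.006 -0.008]
```

View pics/scene9c.png

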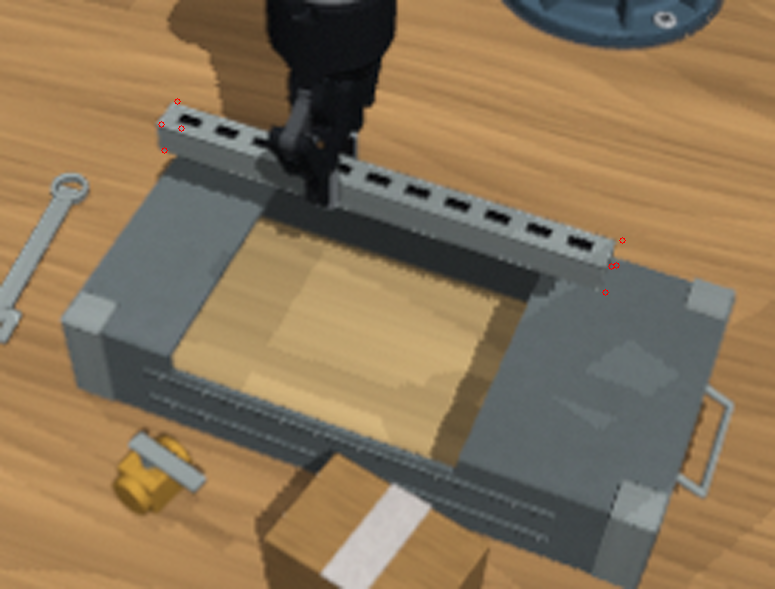

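View pics/top9.png

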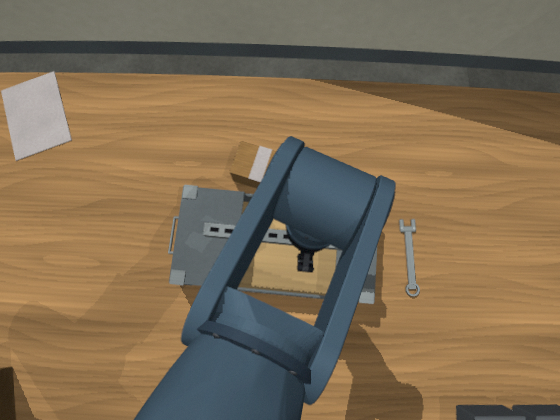

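```bash
python3 -m pendant '[[[0,0,0,0,0,0],[0,0,0,0,0,0],[0,0,0,0,0,0],[0,0,0,0,0,0]]]'
python3 - <<'E'
from chk import *
chk()
a=cv2.imread('pics/scene0.png').astype(int);b=snap('scene','scene10')['pixels'].astype(int)
for n,(x0,y0,x1,y1) in dict(wrench=(155,143,202,203),valve=(203,226,240,258),carton=(250,248,330,310)).items():
    print(n,(np.abs(a-b)[y0:y1,x0:x1].max(2)>30).sum())
E
```

```text
time_s: 11.55
eef_pos: [0.5292, -0.0929, 0.1734]
eef_rot: [-0.001, 0.729, 0.684, -0.0]
wrist_force: [-0.5, 0.4, -3.2]
opening: 0.264
slant -0.02 roll -0.1
deepbot [  0.4 158.2] 170.5
deeptop [  0.5 158.1] 194.5
shortbot [  -2.  -151.8] 170.4
mid [-0.8  3.2] 170.5
TCP [ -1.1 -32.8] 0.1734 F [-0.5  0.4 -3.2] T [-0.07  0.05 -0.01] 0.2638251685929738 11.55
wrench 0
valve 0
carton 0
```

```bash
python3 -c "
from bench import ctrl; print(ctrl.hand_in())"
```

```text
the job is handed in; nothing more can be done
None
```

The rail is out of the case, held level in the gripper over the opening, and the job is handed in.

**What I did:**
- I gripped the rail about 35 mm short of its middle and raised it about 7 mm.
- I slid it until about 106 mm lay under the deeper cover. The short end then stood clear in the opening.
- I raised the short end to about 17°, drew the rail out along its axis, lifted it, levelled it and centred it over the opening.

**Last checks, at 11.55 s of the 42 s allowed:**
- **Level:** the gripper's slant was 0.0° and its roll −0.1°.
- **Height:** the rail's underside was about 170 mm above the bench, 90 mm above the covers.
- **Position:** the rail's middle was within about 3 mm of the opening's centre.
- **Grip:** the opening held steady and the wrist carried about 3 N; no wrist force I read along the way passed about 5 N.
- **Bystanders:** the image areas around the carton, valve and wrench were unchanged from the start.

**Disagreement:** in the picture taken just before that, the rail's deep end appeared 2 to 3 mm short of where I had calculated it. I judged that to be my estimate of the grip point rather than slip, and left it.

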